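# Drift the stuck hinge pin out of the ring bender

## Task

The hinge pin of the ring bender is stuck: pick up the drift punch, put its thin end into the open (headless) end of the hinge bore and push the pin right out of the hinge block into its catch trough, pressing steadily and gently, without ramming it against the trough's end wall. Then draw the punch out and lay it flat back on the cork mat. Leave the ring, the jar and the hammer where they are.

Things in the scene. Friction and masses are not known exactly. Their poses are not given: they have to be found in the camera images.
- foot: Fixed grey cast foot of the ring bender, plate 110 (x) x 90 (y) x 12 mm with a slot along x; origin at the centre of its underside, on the bench. A 24 mm post clamped in the slot carries the steel hinge block, parallel to the foot. Where the post is clamped along foot x, and how high, differs every time and is not measured: the listed points move with the foot, not with the block.
- block (a point): MEAN place of the hinge block's centre: over the foot's origin, 85 mm above the bench. The true one is up to 11 mm higher or lower and up to 7 mm to foot +x or -x: feel or look for it. Block 36 (foot x) x 44 (foot y) x 36 mm high, bore through its centre, rigid flat top 18 mm above the bore axis. A lever goes 110 mm to foot +x, its ball top 45 mm above the axis: touch the top's -x half.
- mouth (a point): MEAN place of the centre of the bore's open mouth, on the block's flat face at foot y = -22 mm (that is exact; true height up to 11 mm, true foot x up to 7 mm off, as for the block). The bore, 9 mm wide with a 1 mm chamfer, runs straight along foot y through the whole 44 mm block.
- trough_end (a point): Inside of the end wall of the open aluminium catch trough at its mean place, foot y = 87 mm (exact). The trough, 22 mm wide, starts at the block's +y face and lies under the pin; it is fixed to the block.
- pin (a joint): Travel of the stuck pin along foot +y, m; starts at 0 to 0.004. Pin 8 mm thick; at 0 its flat tail is 6 mm inside the mouth (foot y = -16 mm), its 12 mm head 8 mm out of the other side. Tail leaves the block at 0.038; right out is 0.041 or more; it meets the end wall at 0.057, keep below 0.054. Needs about 10 N plus 0.4 N per 10 mm/s; stays where left.
- punch: Loose steel drift punch, about 0.2 kg, lying flat on the mat. Square handle 18 x 18 x 75 mm, then a round shank 6 mm thick, 62 mm long. Origin on the underside (9 mm below the axis) where shank meets handle; x points along the shank to the tip, handle spans x = -75 to 0. Underside 3 mm above the bench at the start. Pressing it on the hinge with over 25 N does damage.
- punch_tip (a point): Centre of the punch's flat tip, 62 mm along the punch's x and 9 mm above its underside.
- mat: Fixed cork mat, 200 (its x) x 110 (its y) x 3 mm; origin at the centre of its underside, on the bench. The punch starts on it and must end lying on it.
- finger_ring: Loose steel finger ring lying flat, 23 mm across, 9 mm high; origin at the centre of its underside. Leave alone.
- jar: Loose amber glass jar, 56 mm across, 55 mm high; origin at the centre of its underside. Leave alone.
- hammer: Loose hammer, 220 mm long, lying on the bench; leave alone.
There are look-alikes about, which are no part of the job. Several things have the shape of the mat; the one meant has the colours described above.

How it is judged:
On the way:
1. the punch, its tip through the bore, has pushed the pin right out of the hinge block (value of joint pin above 0.041 m and y of punch_tip in the frame of foot above 0.012 m and x of punch_tip in the frame of foot between -0.012 and 0.012 m and z of punch_tip in the frame of foot between 0.068 and 0.102 m), for 0.1 s.
At the end, for the whole second after the job is handed in: The pin has travelled 41 to 54 mm (clear of the hinge block, short of the trough's end wall) and the punch lies flat and still, let go, on the cork mat, its origin within 80 mm of the mat's centre (value of joint pin between 0.041 and 0.054 m and contact force between punch and mat above 0.3 N and horizontal distance between punch and mat below 0.08 m and height (world z) of punch below 0.008 m and height (world z) of punch_tip below 0.018 m and linear speed of punch below 0.02 m/s); the robot touches nothing.
It fails at once if the punch is pressed on the hinge block or the pin with more than 25 N (contact force between punch and head above 25 N).
It fails at once if the ring, jar or hammer is moved more than 20 mm (distance of any of finger_ring, jar, hammer from where it was at the start of the episode above 0.02 m).
It also fails if it takes over 67 s, if anything falls off the work surface, if the arm or the gripper's body presses on something with over 40 N, if the wrist force passes 120 N, or if a joint passes its speed limit or range.

## Robot

A 7-joint arm with a two-finger parallel gripper is mounted at the origin on the work surface. World frame = base frame: x ahead of the robot, y to its left, z up, the work surface at z = 0. Lengths are in m, angles in rad, forces in N, time in s.
With the tool pointing down it reaches from about 0.425 to 0.925 m from the base axis. Payload 6.8 kg.
Tool frame: the origin (TCP) lies at the very end of the fingers, on their centre line; the grasp point (between the pads) lies 19 mm behind it; z points along the fingers, y is the line along which they close (so a half turn about z gives the same grasp; the last joint's range is limited). The gripper opens to 85 mm and grips with 20 to 120 N. Pads are 22 mm wide; open, the fingers measure 114 mm over their backs; the gripper's body (76 mm by 85 mm) begins 54 mm behind the grasp point. The pads swing forward as they close: fully open they stand 13 mm farther back than shut.
Start: joints at [-1.421, 0.477, 0.022, 1.555, -0.011, 1.109, -0.083], TCP at [0.172, 0.653, 0.231] pointing down, gripper open.
Joint ranges: [-2.96, 2.96], [-0.34, 2.1], [-1.41, 1.46], [0.24, 2.44], [-1.37, 4.51], [0.17, 1.92], [-2.96, 2.96]. Speed limits (rad/s): [2.39, 2.39, 3.14, 3.14, 3.14, 3.14, 3.14].

## Interface

Orientations are given as a rotation vector (axis times angle).
In Python, from bench import r gives the robot as it stands.
- The arm moves only by the tool play_rows, never from a script. Its argument "targets" is text: rows parted by semicolons, each of 5 numbers parted by spaces: the closure, from -1 (fully open) to 1 (shut), then the shift along the tool's x, y, z in m, then the turn about the tool's z in rad. In form: gripper dx dy dz spin; .... A call has 1 to 8 rows; each row is the pose to reach, as a shift and turn from the pose commanded when the call began, along the tool's axes at that moment; what a row does not reach only later rows make up. A row lasts 1/12 s, in which the tool goes at most 41.7 mm and 7.16 degrees, less where a joint would pass 70% of its speed; a pose out of reach is approached as far as the arm can. A call with a gripper value outside its range is refused whole. The fingers move at their own pace and stop on an object; "squeeze" is the grip in N (left out, the last holds). Time passes only in rows, so rows that repeat a pose let the fingers close. It gives the time, the measured TCP pose, the force, the opening and the grip force at its end, in the units of the state.
- r.get_obs(): the state, without advancing time (a new reading comes with each control period).
- r.grab_frame(name): name is "side" or "top"; returns the picture (400x640x3 uint8, red, green, blue); there is no depth.
- r.camera_info(name): a dict with "fov_y" (degrees; the focal length in pixels is half the picture's height over the tangent of half this angle, whatever the lens; pixels are square), "cx", "cy" (the principal point, pixels), "k1" (the pictures are not rectified: a ray, as slopes to the right and down, at radius r is drawn at 1 + k1 r^2 times it, then the intrinsics apply), "position" and "rotation" of the camera in the world. Camera axes: x right, y down, z forward; pixel columns grow to the right and rows downward; lengths in m; the calibration is good to about 2 mm. A picture is of the moment at which its call begins. camera_info takes no time and is no camera call.
- r.hand_in(): hands the job in; it is judged then, once.
The state is a dict: "clock": time; "joints": joint angles; "qvel": joint speeds; "tau": joint torques, N m; "tcp_pos": TCP position; "orientation": TCP orientation; "contact_force": force on the tool from outside, world axes, zero at the start; "moment": the same for the moment, N m; "grip_width": finger opening in m; "gripper_force": force on a finger pad.
Only numpy, scipy, OpenCV 4.12 (cv2) and the standard library are available. Lean on these libraries where they do the work, as an engineer would, in place of code of your own. Each camera call takes 0.05 s, during which the arm holds its last target. There are 200 camera calls.

## Working session

There is one attempt and no reset: what is moved stays moved. The work goes in short steps, Python scripts to look and compute and a tool call to move; the robot and the scene stay as the last step left them, time stands still between calls to the robot, and variables do not carry over. Pictures are saved under pics/ and viewed, at most 10 in all, crops included, and the job is handed in when it is done.

Besides the shell and the picture viewer there is one more tool, called after "Call:" as a command line: name --argument value ..., lists and objects as JSON in quotes. play_rows: Moves the arm, as the interface text tells. Its arguments: {"type":"object","properties":{"targets":{"type":"string"},"squeeze":{"type":"number"}},"required":["targets"]}

```bash
mkdir -p pics; ls; python3 - <<'E'
from bench import r
import cv2
for n in("side","top"):
    c=r.camera_info(n); print(n,c)
    cv2.imwrite(f"pics/{n}0.png",r.grab_frame(n)[:,:,::-1])
o=r.get_obs();print(o)
E
```

```text
pics
side {'fov_y': 47.9875135606848, 'cx': 315.53789882709157, 'cy': 205.43762569008305, 'k1': -0.12095766572066143, 'position': array([ 0.32754671, -1.17112675,  0.93980221]), 'rotation': array([-2.21418662,  0.20602149, -0.07694967])}
top {'fov_y': 47.403205955158164, 'cx': 318.6334869587909, 'cy': 195.56252039862062, 'k1': -0.061947134075108476, 'position': array([ 0.41488319, -0.09139341,  1.13827831]), 'rotation': array([-2.16851228,  2.20267955, -0.08693507])}
{'clock': 0.1, 'joints': array([-1.42109368,  0.47771804,  0.02235231,  1.55634212, -0.01149101,
        1.10928445, -0.08312863]), 'qvel': array([-0.00067008, -0.00273801, -0.00226478, -0.00355179, -0.00062882,
       -0.00010937, -0.00097546]), 'tau': array([ 4.29932130e-03, -5.97756815e+01,  1.61354531e+00, -2.81953043e+01,
        1.29096833e-02,  5.01625735e-03, -1.97236881e-05]), 'tcp_pos': array([0.17198023, 0.65218138, 0.23042713]), 'orientation': array([-4.03845032e-01, -3.11544725e+00,  2.54728469e-03]), 'contact_force': array([-0.36541285, -0.02963065,  0.02251343]), 'moment': array([-0.07886043, -0.01737441,  0.00249226]), 'gripper_force': 0.0, 'grip_width': 0.08554489843996421}
```

View pics/side0.png

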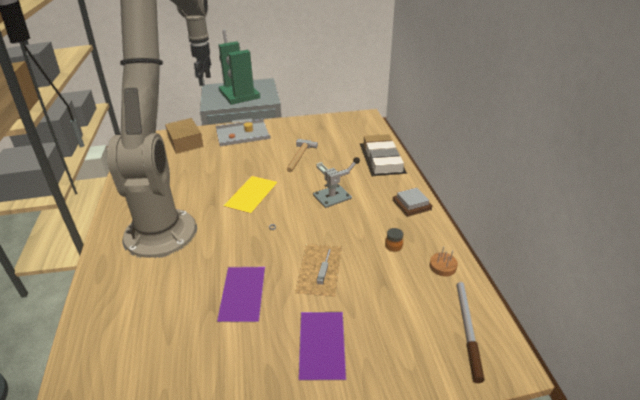

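View pics/top0.png

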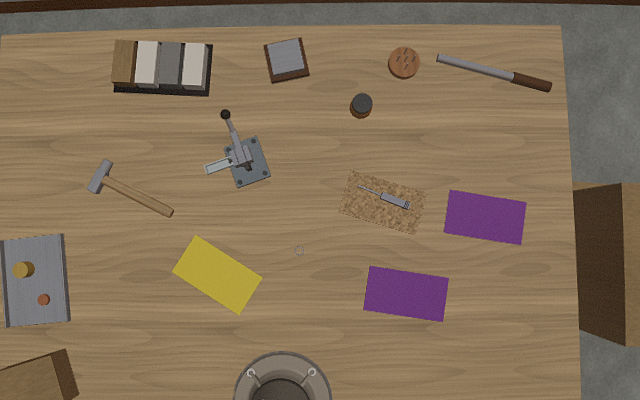

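Side view: foot at about (332,195), cork mat at (319,270) with the punch on it at (323,265), jar (395,240), ring (272,227), hammer (302,153). Top view: foot (248,162), trough pointing left, cork mat (383,203). The look-alike mats are yellow (217,275) and purple (485,217) and (406,294). Only the speckled brown one is cork, and it has the punch on it. Next I'll enlarge crops to confirm.

```bash
cat > h.py <<'E'
import numpy as np,cv2
from scipy.spatial.transform import Rotation as R
from bench import r
def cam(n):
    c=r.camera_info(n); f=200/np.tan(np.radians(c['fov_y']/2))
    K=np.array([[f,0,c['cx']],[0,f,c['cy']],[0,0,1]]); return K,np.array([c['k1'],0,0,0,0.]),R.from_rotvec(c['rotation']).as_matrix(),np.array(c['position'])
def ray(n,px):
    # drawn = s*(1+k1 s^2): forward model as OpenCV
    K,d,Rm,p=cam(n); u=cv2.undistortPointsIter(np.array([[px]],float),K,d,None,None,(3,50,1e-10))[0,0]
    return p,Rm@np.array([u[0],u[1],1])
def onplane(n,px,z):
    p,v=ray(n,px); return p+v*(z-p[2])/v[2]
def proj(n,P):
    K,d,Rm,p=cam(n); return cv2.projectPoints(np.atleast_2d((np.atleast_2d(P)-p)@Rm),np.zeros(3),np.zeros(3),K,d)[0][:,0]
def tri(a,b):
    (p,v),(q,w)=ray("side",a),ray("top",b); s=np.linalg.lstsq(np.c_[v,-w],q-p,rcond=None)[0]
    A,B=p+v*s[0],q+w*s[1]; return (A+B)/2,np.linalg.norm(A-B)
def crop(im,x,y,w=100,h=75,k=4):
    c=cv2.resize(im[y:y+h,x:x+w],None,fx=k,fy=k,interpolation=cv2.INTER_CUBIC)
    for i in range(0,w,10): cv2.line(c,(i*k,0),(i*k,12 if (x+i)%50==0 else 5),(0,0,255),1); 
    for i in range(0,h,10): cv2.line(c,(0,i*k),(12 if (y+i)%50==0 else 5,i*k),(0,0,255),1)
    return c
E
python3 - <<'E'
from h import *
s=cv2.imread("pics/side0.png");t=cv2.imread("pics/top0.png")
cv2.imwrite("pics/c0.png",np.vstack([np.hstack([crop(t,190,110),crop(t,335,165)]),np.hstack([crop(s,290,140),crop(s,280,235)])]))
E
```

```text
(no output)
```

View pics/c0.png

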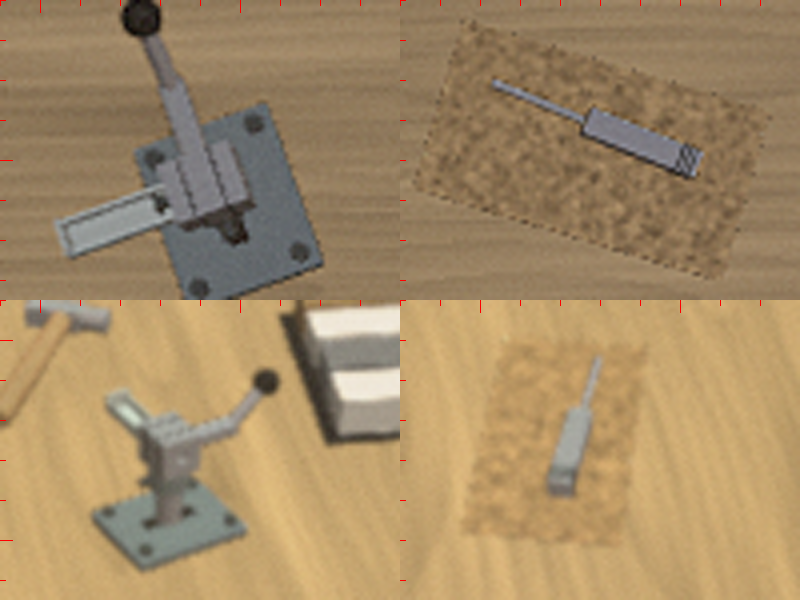

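The crop confirms it: the cork mat, with the punch on it, tip at top (359,186), handle end (409,206). The hinge's bore mouth shows in the side view at about (335,180), and the trough points left in the top view.

```bash
cat >> h.py <<'E'
def fit2(n,px,loc,z,guess):
    # planar pose x,y,yaw of body with local pts loc (xy) at height z
    from scipy.optimize import least_squares
    W=np.array([onplane(n,p,z)[:2] for p in px]); L=np.array(loc)
    def f(q): c,s=np.cos(q[2]),np.sin(q[2]); return ((L@np.array([[c,s],[-s,c]])+q[:2])-W).ravel()
    o=least_squares(f,[*W.mean(0),guess]); return o.x,np.abs(o.fun).max()
E
python3 - <<'E'
from h import *
F,e=fit2("top",[(223.75,148),(256.25,135.75),(270.75,176.25)],[(.055,.045),(.055,-.045),(-.055,-.045)],.012,-.3)
print("foot",F,e)
# same from the side: corners left,right,near
F2,e2=fit2("side",[(290+93/4,140+216/4),(290+246/4,140+230/4),(290+143/4,140+271/4)],[(-.055,.045),(.055,-.045),(-.055,-.045)],.012,-.3)
print("foot side",F2,e2)
P=[onplane("top",p,.012) for p in [(358.75,185.75),(381.2,194.3),(409.3,206)]]
print("punch tip,junc,end",np.round(P,4)); d=P[0]-P[2]; print("len",np.linalg.norm(d),"yaw",np.arctan2(d[1],d[0]))
Ps=[onplane("side",p,.012) for p in [(280+199/4,235+57/4),(280+158/4,235+190/4)]]
print("side tip,end",np.round(Ps,4)); 
M,em=fit2("top",[(350,170),(427.5,193.75),(415.5,235),(338.75,211.25)],[(.1,-.055),(-.1,-.055),(-.1,.055),(.1,.055)],.003,1.2)
print("mat",M,em,"pts",np.round([onplane("top",p,.003) for p in [(350,170),(427.5,193.75),(415.5,235),(338.75,211.25)]],3))
for FF in (F,F2,(F+F2)/2):
    c,s=np.cos(FF[2]),np.sin(FF[2]); ex=np.array([c,s,0]);ey=np.array([-s,c,0]);o=np.array([FF[0],FF[1],0])
    p,v=ray("side",(335.25,180.5)); t=(-.022-(p-o)@ey)/(v@ey); q=p+v*t; print("mouth foot x,z",(q-o)@ex,q[2],"world",q)
E
```

```text
foot [0.58552491 0.08004458 0.33401361] 0.0023321558184130897
foot side [0.59215292 0.07126186 0.3409296 ] 0.0038242311192824285
punch tip,junc,end [[ 0.522  -0.1976  0.012 ]
 [ 0.4998 -0.253   0.012 ]
 [ 0.4696 -0.3222  0.012 ]]
len 0.1351885758256069 yaw 1.172914968144287
side tip,end [[ 0.5283 -0.1946  0.012 ]
 [ 0.4732 -0.3221  0.012 ]]
mat [ 0.48006433 -0.25822776  1.25909664] 0.002570766413145298 pts [[ 0.563 -0.177  0.003]
 [ 0.5   -0.371  0.003]
 [ 0.397 -0.337  0.003]
 [ 0.46  -0.147  0.003]]
mouth foot x,z 0.007326166192939866 0.0821898922425377 world [0.59965862 0.06166222 0.08218989]
mouth foot x,z -0.0026569310501550008 0.09055357834283317 world [0.5970049  0.0496397  0.09055358]
mouth foot x,z 0.002345217088980426 0.0863580465237146 world [0.5983361  0.05567064 0.08635805]
```

```bash
python3 - <<'E'
from h import *
s=cv2.imread("pics/side0.png");t=cv2.imread("pics/top0.png")
cv2.imwrite("pics/c1.png",np.hstack([crop(t,222,138,40,40,10),crop(s,320,160,40,40,10)]))
E
```

```text
(no output)
```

View pics/c1.png

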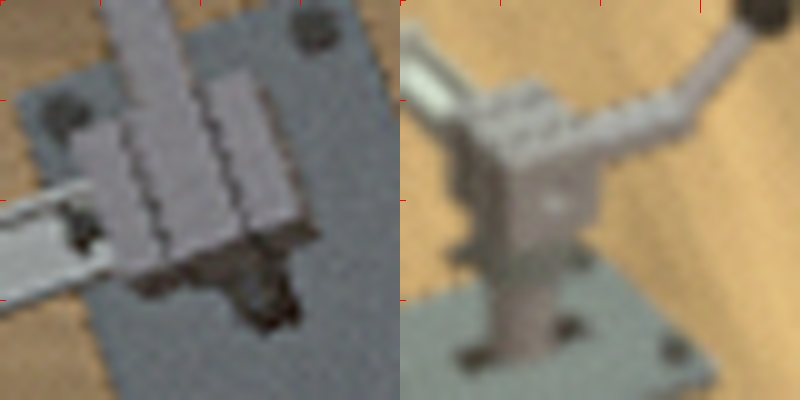

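```bash
cat > fit.py <<'E'
from h import *
from scipy.optimize import least_squares
H=lambda c,o,k:((c[0]+.5)/k-.5+o[0],(c[1]+.5)/k-.5+o[1])
a,b,x,y=.055,.045,.018,.022
obs=[] # cam,px,kind,local
for c,l in [((135,152),(a,b)),((265,103),(a,-b)),((323,265),(-a,-b))]: obs.append(("top",H(c,(190,110),4),"f",(*l,.012)))
for c,l in [((93,216),(-a,b)),((246,230),(a,-b)),((143,271),(-a,-b))]: obs.append(("side",H(c,(290,140),4),"f",(*l,.012)))
for c,l in [((245,70),(x,-y)),((72,138),(x,y)),((303,220),(-x,-y)),((130,275),(-x,y))]: obs.append(("top",H(c,(222,138),10),"b",(*l,.018)))
for c,l in [((112,165),(-x,-y,.018)),((65,108),(-x,y,.018)),((130,82),(x,y,.018)),((153,203),(0,-y,0))]: obs.append(("side",H(c,(320,160),10),"b",l))
m,n=.1,.055
for c,l in [((60,20),(m,-n)),((370,115),(-m,-n)),((322,280),(-m,n)),((15,185),(m,n))]: obs.append(("top",H(c,(335,165),4),"m",(*l,.003)))
for c,l in [((247,45),(m,-n)),((223,245),(-m,-n)),((64,233),(-m,n)),((103,42),(m,n))]: obs.append(("side",H(c,(280,235),4),"m",(*l,.003)))
for c,l in [((95,83),(.062,0,.009)),((183,122),(0,0,.018)),((297,163),(-.075,0,.018))]: obs.append(("top",H(c,(335,165),4),"p",l))
for c,l in [((199,57),(.062,0,.009)),((178,106),(0,0,.018)),((163,172),(-.075,0,.018))]: obs.append(("side",H(c,(280,235),4),"p",l))
def W(q,k,l):
    if k in"fb": X,Y,t=q[:3]; l=np.array(l)+(np.array([q[3],0,q[4]]) if k=="b" else 0)
    elif k=="m": X,Y,t=q[5:8]
    else: X,Y,t=q[8:11]; l=np.array(l)+[0,0,.003]
    c,s=np.cos(t),np.sin(t); return np.array([X+c*l[0]-s*l[1],Y+s*l[0]+c*l[1],l[2]])
def res(q):
    sh={"side":q[11:14],"top":q[14:17]}
    e=[proj(n,W(q,k,l)+sh[n])[0]-p for n,p,k,l in obs]
    return np.r_[np.ravel(e),q[11:]/.002, q[3]/.007,(q[4]-.085)/.011]
o=least_squares(res,[.59,.075,.335,0,.085,.48,-.258,1.22,.5,-.255,1.17]+[0]*6,x_scale=.01,loss="soft_l1")
q=o.x;print("foot",q[:3],"block dx,z",q[3:5]);print("mat",q[5:8],"punch",q[8:11]);print("shifts",q[11:])
sd=np.sqrt(np.diag(np.linalg.pinv(o.jac.T@o.jac)));print("sd",np.round(sd[:11],4))
for (n,p,k,l),e in zip(obs,res(q)[:2*len(obs)].reshape(-1,2)): print(n,k,l,np.round(e,1))
np.save("q.npy",q)
print("mouth",W(q,"b",(0,-.022,0)),"top -x half",W(q,"b",(-.009,0,.018)))
E
python3 fit.py
```

```text
Traceback (most recent call last):
  File "fit.py", line 24, in <module>
    o=least_squares(res,[.59,.075,.335,0,.085,.48,-.258,1.22,.5,-.255,1.17]+[0]*6,x_scale=.01,loss="soft_l1")
  File "fit.py", line 22, in res
    e=[proj(n,W(q,k,l)+sh[n])[0]-p for n,p,k,l in obs]
       ~~~~^^^^^^^^^^^^^^^^^^
  File "h.py", line 14, in proj
    K,d,Rm,p=cam(n); return cv2.projectPoints(np.atleast_2d((np.atleast_2d(P)-p)@Rm),np.zeros(3),np.zeros(3),K,d)[0][:,0]
             ~~~^^^
  File "h.py", line 5, in cam
    c=r.camera_info(n); f=200/np.tan(np.radians(c['fov_y']/2))
ValueError: time passes only in moves, steps and waits
```

```bash
sed -i 's/^def cam(n):/import functools\n@functools.cache\ndef cam(n):/' h.py; python3 fit.py
```

```text
foot [0.58877397 0.07990875 0.3430812 ] block dx,z [0.00103406 0.08861142]
mat [ 0.4831298  -0.2580624   1.26662293] punch [ 0.50095793 -0.25027231  1.17959482]
shifts [ 2.00674755e-03 -4.16171045e-04 -6.99378951e-04 -2.00674754e-03
  4.16171025e-04 -5.36423039e-05]
sd [0.0028 0.0022 0.019  0.0019 0.0028 0.0026 0.0021 0.0101 0.0027 0.0023
 0.0215]
top f (0.055, 0.045, 0.012) [-0.8 -0.1]
top f (0.055, -0.045, 0.012) [ 0.4 -0.3]
top f (-0.055, -0.045, 0.012) [ 0.9 -0. ]
side f (-0.055, 0.045, 0.012) [-1.3 -0.6]
side f (0.055, -0.045, 0.012) [ 0.6 -0.7]
side f (-0.055, -0.045, 0.012) [-0.8 -1.1]
top b (0.018, -0.022, 0.018) [ 0.7 -0.1]
top b (0.018, 0.022, 0.018) [-0.  -0.2]
top b (-0.018, -0.022, 0.018) [ 0.2 -0.5]
top b (-0.018, 0.022, 0.018) [-0.5  0.7]
side b (-0.018, -0.022, 0.018) [-0.   0.6]
side b (-0.018, 0.022, 0.018) [-2.   0.1]
side b (0.018, 0.022, 0.018) [ 0.5 -0.2]
side b (0, -0.022, 0) [ 0.4 -0.3]
top m (0.1, -0.055, 0.003) [0.9 0.1]
top m (-0.1, -0.055, 0.003) [-0.3 -1. ]
top m (-0.1, 0.055, 0.003) [-0.  -0.1]
top m (0.1, 0.055, 0.003) [-0.2  0.9]
side m (0.1, -0.055, 0.003) [-0.1  0.7]
side m (-0.1, -0.055, 0.003) [-0.2  0.1]
side m (-0.1, 0.055, 0.003) [-0.2 -0.3]
side m (0.1, 0.055, 0.003) [ 0.5 -1.1]
top p (0.062, 0, 0.009) [-1.7  0.2]
top p (0, 0, 0.018) [ 0.1 -0.7]
top p (-0.075, 0, 0.018) [-0.1  0.2]
side p (0.062, 0, 0.009) [-0.3  0.4]
side p (0, 0, 0.018) [0.9 0.1]
side p (-0.075, 0, 0.018) [-0.6  2.2]
mouth [0.59714835 0.0595387  0.08861142] top -x half [0.58127226 0.07722909 0.10661142]
```

```bash
cat > go.py <<'E'
import sys;from h import *
def go(x,y,z,yaw,say=1):
    o=r.get_obs();M=R.from_rotvec(o['orientation']).as_matrix();d=M.T@(np.array([x,y,z])-o['tcp_pos'])
    s=np.arctan2(M[1,0],M[0,0])-yaw;s=(s+np.pi)%(2*np.pi)-np.pi
    if say:print("shift",np.round(d,4),"spin",round(s,3),"tcp",np.round(o['tcp_pos'],4),"zdir",np.round(M[:,2],3),"t",o['clock'],"F",np.round(o['contact_force'],2))
    return d,s
if __name__=="__main__": go(*map(float,sys.argv[1:5]))
E
python3 go.py .581 .077 .130 1.914
```

```text
shift [-0.5421 -0.4517  0.1012] spin 0.97 tcp [0.172  0.6522 0.2304] zdir [-0.    -0.002 -1.   ] t 0.1 F [-0.37 -0.03  0.02]
```

Call:
play_rows --targets "1 -0.04 -0.033 0.007 0;1 -0.08 -0.066 0.014 0;1 -0.12 -0.1 0.02 0;1 -0.16 -0.133 0.026 0;1 -0.2 -0.167 0.032 0;1 -0.232 -0.193 0.04 0;1 -0.264 -0.22 0.046 0;1 -0.296 -0.247 0.052 0" --squeeze 60

```text
clock: 0.77
tcp_pos: [0.3642, 0.3814, 0.1869]
orientation: [-0.404, -3.115, 0.0]
contact_force: [0.9, 0.8, -0.1]
grip_width: -0.0003
gripper_force: 0.0
```

Call:
play_rows --targets "1 -0.032 -0.027 0.005 0.12;1 -0.064 -0.053 0.01 0.24;1 -0.096 -0.08 0.015 0.36;1 -0.128 -0.107 0.02 0.48;1 -0.16 -0.133 0.03 0.6;1 -0.192 -0.16 0.035 0.72;1 -0.22 -0.183 0.04 0.84;1 -0.246 -0.205 0.048 0.97"

```text
clock: 1.43
tcp_pos: [0.5505, 0.1198, 0.1394]
orientation: [1.812, 2.565, 0.001]
contact_force: [0.8, 1.1, -0.8]
grip_width: 0.0002
gripper_force: 0.0
```

```bash
python3 go.py .581 .077 .107 1.914
```

```text
shift [-0.0505  0.0144  0.0324] spin -0.003 tcp [0.5505 0.1198 0.1394] zdir [ 0.001 -0.    -1.   ] t 1.4333 F [ 0.79  1.06 -0.76]
```

Call:
play_rows --targets "1 -0.025 0.007 0 0;1 -0.05 0.014 0.005 0;1 -0.05 0.014 0.01 0;1 -0.05 0.014 0.012 0;1 -0.05 0.014 0.012 0"

```text
clock: 1.85
tcp_pos: [0.5783, 0.0808, 0.1263]
orientation: [-1.802, -2.571, 0.002]
contact_force: [-0.4, 0.1, 0.1]
grip_width: -0.0004
gripper_force: 0.0
```

Call:
play_rows --targets "1 0 0 0.002 0;1 0 0 0.004 0;1 0 0 0.006 0;1 0 0 0.008 0;1 0 0 0.01 0;1 0 0 0.011 0;1 0 0 0.012 0;1 0 0 0.012 0"

```text
clock: 2.52
tcp_pos: [0.5792, 0.0803, 0.1151]
orientation: [-1.803, -2.572, 0.0]
contact_force: [-0.5, -0.3, -0.7]
grip_width: 0.0002
gripper_force: 0.0
```

Call:
play_rows --targets "1 0 0 0.001 0;1 0 0 0.002 0;1 0 0 0.003 0;1 0 0 0.004 0;1 0 0 0.005 0;1 0 0 0.006 0;1 0 0 0.006 0;1 0 0 0.006 0"

```text
clock: 3.18
tcp_pos: [0.5793, 0.0803, 0.1092]
orientation: [-1.803, -2.572, 0.0]
contact_force: [-0.2, 0.2, -0.8]
grip_width: -0.0001
gripper_force: 0.0
```

Call:
play_rows --targets "1 0 0 0.0007 0;1 0 0 0.0014 0;1 0 0 0.0021 0;1 0 0 0.0028 0;1 0 0 0.0034 0;1 0 0 0.004 0;1 0 0 0.004 0;1 0 0 0.004 0"

```text
clock: 3.85
tcp_pos: [0.5794, 0.0803, 0.1058]
orientation: [-1.803, -2.572, -0.0]
contact_force: [-1.3, 0.1, 5.3]
grip_width: 0.0001
gripper_force: 2.6
```

Call:
play_rows --targets "1 0 0 -0.015 0;1 0 -0.01 -0.02 0.12;1 0 -0.04 -0.02 0.24;1 0 -0.046 -0.02 0.36;1 0 -0.046 -0.02 0.48;1 0 -0.046 -0.02 0.6;1 0 -0.046 -0.02 0.72"

```text
clock: 4.43
tcp_pos: [0.536, 0.0646, 0.1255]
orientation: [-2.599, -1.764, -0.001]
contact_force: [0.0, -0.1, 0.1]
grip_width: 0.0001
gripper_force: 0.0
```

Call:
play_rows --targets "1 0 0 0 0.12;1 0 0 0 0.24;1 0 0 0.01 0.36;1 0 0 0.02 0.48;1 0 0 0.03 0.6;1 0 0 0.041 0.72;1 0 0 0.041 0.84;1 0 0 0.041 0.851"

```text
clock: 5.1
tcp_pos: [0.5356, 0.0647, 0.0836]
orientation: [3.095, 0.537, -0.002]
contact_force: [-0.1, 0.8, -0.2]
grip_width: 0.0003
gripper_force: 0.0
```

Call:
play_rows --targets "1 0.006 0 0 0;1 0.012 0 0 0;1 0.016 0 0 0;1 0.017 0 0 0;1 0.018 0 0 0;1 0.019 0 0 0;1 0.019 0 0 0"

```text
clock: 5.68
tcp_pos: [0.5541, 0.071, 0.0844]
orientation: [-3.094, -0.544, -0.0]
contact_force: [0.6, -0.6, 0.7]
grip_width: 0.0001
gripper_force: 0.0
```

```bash
python3 go.py .5888 .0799 .085 .343
```

```text
shift [ 0.0357  0.0035 -0.0006] spin 0.005 tcp [0.5541 0.071  0.0844] zdir [ 0.  0. -1.] t 5.6833 F [ 0.61 -0.63  0.68]
```

Call:
play_rows --targets "1 0.001 0 0 0;1 0.002 0 0 0;1 0.003 0 0 0;1 0.004 0 0 0;1 0.005 0 0 0;1 0.0055 0 0 0;1 0.0055 0 0 0"

```text
clock: 6.27
tcp_pos: [0.5593, 0.073, 0.0843]
orientation: [3.094, 0.544, 0.0]
contact_force: [0.4, 0.7, -0.1]
grip_width: -0.0002
gripper_force: 0.0
```

Call:
play_rows --targets "1 0.0008 0 0 0;1 0.0016 0 0 0;1 0.0024 0 0 0;1 0.0032 0 0 0;1 0.0038 0 0 0;1 0.0038 0 0 0"

```text
clock: 6.77
tcp_pos: [0.5623, 0.0741, 0.0842]
orientation: [-3.094, -0.543, 0.002]
contact_force: [-1.6, -0.2, 2.0]
grip_width: 0.0
gripper_force: 1.1
```

Call:
play_rows --targets "1 0.0005 0 0 0;1 0.001 0 0 0;1 0.001 0 0 0;1 0.001 0 0 0"

```text
clock: 7.1
tcp_pos: [0.5623, 0.074, 0.0841]
orientation: [-3.094, -0.543, 0.004]
contact_force: [-4.5, -2.1, 5.1]
grip_width: 0.0001
gripper_force: 2.9
```

```bash
python3 go.py .5888 .0799 .085 .343
```

```text
shift [ 0.027   0.0035 -0.001 ] spin 0.004 tcp [0.5623 0.074  0.0841] zdir [-0.003 -0.    -1.   ] t 7.1 F [-4.49 -2.1   5.07]
```

Call:
play_rows --targets "-0.2 -0.01 0 0 0;-0.2 -0.03 0 -0.02 0;-0.2 -0.03 0.02 -0.05 0;-0.2 -0.03 0.05 -0.06 0;-0.2 -0.03 0.09 -0.06 0;-0.2 -0.03 0.13 -0.06 0;-0.2 -0.03 0.17 -0.06 0;-0.2 -0.03 0.17 -0.06 0"

```text
clock: 7.77
tcp_pos: [0.5945, -0.1059, 0.146]
orientation: [3.09, 0.526, 0.006]
contact_force: [0.1, -1.0, 0.6]
grip_width: 0.0517
gripper_force: 0.0
```

```bash
python3 go.py .488 -.283 .060 1.172;python3 -c "
from bench import r;print(r.get_obs()['grip_width'])"
```

```text
shift [-0.1593  0.1313  0.0865] spin -0.835 tcp [ 0.5945 -0.1059  0.146 ] zdir [ 0.005 -0.006 -1.   ] t 7.7667 F [ 0.12 -1.    0.57]
0.051679919251584445
```

Call:
play_rows --targets "-0.1 -0.025 0.02 0.01 -0.12;-0.1 -0.05 0.04 0.02 -0.24;-0.1 -0.075 0.06 0.03 -0.36;-0.1 -0.1 0.08 0.04 -0.48;-0.1 -0.125 0.1 0.05 -0.6;-0.1 -0.15 0.12 0.06 -0.72;-0.1 -0.16 0.131 0.07 -0.835;-0.1 -0.16 0.131 0.075 -0.835"

```text
clock: 8.43
tcp_pos: [0.4844, -0.2775, 0.069]
orientation: [2.608, 1.748, -0.002]
contact_force: [-0.7, 0.8, 0.5]
grip_width: 0.0469
gripper_force: 0.0
```

```bash
python3 - <<'E'
from h import *
t=r.grab_frame("top")[:,:,::-1].copy();s=r.grab_frame("side")[:,:,::-1].copy()
cv2.imwrite("pics/top1.png",t);cv2.imwrite("pics/side1.png",s)
cv2.imwrite("pics/c2.png",np.hstack([crop(t,335,155,80,80,5),crop(s,280,215,80,80,5)]))
E
python3 go.py .488 -.283 .006 1.172
```

```text
shift [-0.0089  0.0048  0.0627] spin 0.007 tcp [ 0.487  -0.273   0.0687] zdir [-0.001  0.001 -1.   ] t 8.5333 F [0.12 0.73 0.79]
```

View pics/c2.png

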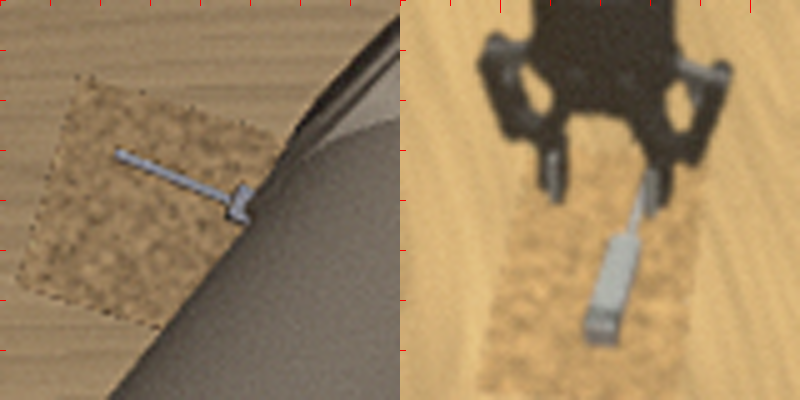

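The view shows the punch unmoved: shank tip at top crop (118,153), handle at side crop (613,290). The fingers straddle columns 550–655. I'll check against the projection.

```bash
python3 - <<'E'
from h import *
print("proj tcp side",proj("side",[.487,-.273,.0745]),"obs ~",(320.4,253.7))
H=lambda c,o:((c[0]+.5)/5-.5+o[0],(c[1]+.5)/5-.5+o[1])
for n,c,o,z in [("top",(118,153),(335,155),.012),("top",(236,203),(335,155),.018),("side",(626,236),(200,215),.021),("side",(603,318),(200,215),.021),("side",(650,172),(200,215),.012)]:
    print(n,np.round(onplane(n,H(c,o),z),4))
E
```

```text
proj tcp side [[320.87266748 253.62140177]] obs ~ (320.4, 253.7)
top [ 0.5234 -0.1963  0.012 ]
top [ 0.4971 -0.2535  0.018 ]
side [ 0.5017 -0.2534  0.021 ]
side [ 0.4767 -0.3147  0.021 ]
side [ 0.5281 -0.1934  0.012 ]
```

Call:
play_rows --targets "-0.2 -0.01 0.004 0 0;-0.2 -0.01 0.004 0.02 0;-0.2 -0.01 0.004 0.04 0;-0.2 -0.01 0.004 0.055 0;-0.2 -0.01 0.004 0.062 0;-0.2 -0.01 0.004 0.063 0;-0.2 -0.01 0.004 0.063 0"

```text
clock: 9.12
tcp_pos: [0.4883, -0.2836, 0.0065]
orientation: [2.607, 1.752, 0.0]
contact_force: [-0.2, -0.2, 0.3]
grip_width: 0.0514
gripper_force: 0.0
```

```bash
python3 go.py .4875 -.284 .005 1.18
```

```text
shift [-0.0006 -0.0006  0.0015] spin 0.003 tcp [ 0.4883 -0.2836  0.0065] zdir [ 0. -0. -1.] t 9.1167 F [-0.25 -0.24  0.27]
```

Call:
play_rows --targets "0.4 0 0 0.0015 0;0.6 0 0 0.0015 0;0.8 0 0 0.0015 0;1 0 0 0.0015 0;1 0 0 0.0015 0;1 0 0 0.0015 0;1 0 0 0.0015 0;1 0 0 0.0015 0" --squeeze 80

```text
clock: 9.78
tcp_pos: [0.4882, -0.2842, 0.0059]
orientation: [2.608, 1.75, 0.002]
contact_force: [-0.9, 1.2, 7.2]
grip_width: 0.0159
gripper_force: 79.1
```

Call:
play_rows --targets "1 0 0 -0.005 0;1 0 0 -0.02 0;1 0 0 -0.04 0;1 0 0 -0.06 0;1 0 0 -0.08 0;1 0 0 -0.09 0;1 0 0 -0.09 0"

```text
clock: 10.37
tcp_pos: [0.4888, -0.2847, 0.0971]
orientation: [2.605, 1.749, 0.004]
contact_force: [-0.1, 0.1, -1.2]
grip_width: 0.0156
gripper_force: 78.3
```

```bash
python3 go.py .635 -.044 .095 1.914;python3 -c "
from bench import r;o=r.get_obs();print(o['grip_width'],o['gripper_force'],o['moment'])"
```

```text
shift [0.2781 0.0442 0.0023] spin -0.731 tcp [ 0.4888 -0.2847  0.0971] zdir [ 0.004 -0.001 -1.   ] t 10.3667 F [-0.11  0.05 -1.19]
0.01560626946073611 78.3253812789917 [-0.04481297 -0.01999494  0.00797857]
```

Call:
play_rows --targets "1 0.03 0.005 0 -0.05;1 0.065 0.01 0 -0.15;1 0.105 0.017 0 -0.25;1 0.145 0.023 0 -0.37;1 0.185 0.03 0 -0.48;1 0.22 0.036 0 -0.58;1 0.25 0.04 0 -0.66;1 0.27 0.043 0.002 -0.72"

```text
clock: 11.03
tcp_pos: [0.6305, -0.0457, 0.0916]
orientation: [-1.813, -2.564, -0.002]
contact_force: [-1.1, 0.5, -2.0]
grip_width: 0.0159
gripper_force: 78.3
```

Call:
play_rows --targets "1 0 0 0 -0.01;1 0 0 0 -0.01;1 0 0 0 -0.01"

```text
clock: 11.28
tcp_pos: [0.6283, -0.052, 0.0919]
orientation: [-1.814, -2.564, 0.003]
contact_force: [-0.8, -0.7, -1.1]
grip_width: 0.016
gripper_force: 78.3
```

```bash
python3 - <<'E'
from h import *
from go import go
t=r.grab_frame("top")[:,:,::-1].copy();s=r.grab_frame("side")[:,:,::-1].copy()
cv2.imwrite("pics/top2.png",t);cv2.imwrite("pics/side2.png",s)
cv2.imwrite("pics/c3.png",np.hstack([crop(t,225,130,60,60,6),crop(s,310,155,60,60,6)]))
go(.6351,-.0437,.082,1.914)
E
```

```text
shift [0.0062 0.0092 0.0104] spin -0.005 tcp [ 0.6284 -0.0526  0.0924] zdir [-0.001 -0.001 -1.   ] t 11.3833 F [ 0.13 -0.43 -2.34]
```

View pics/c3.png

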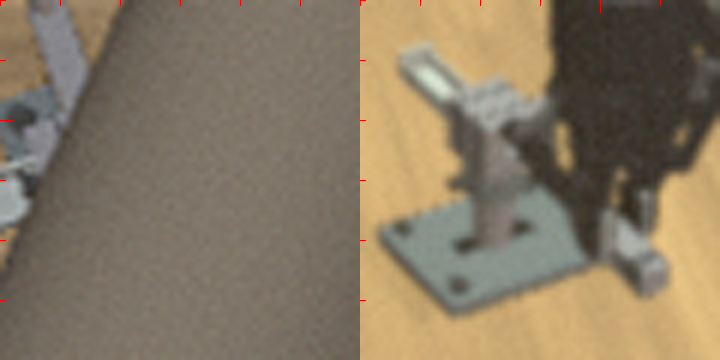

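The arm hides the tip in both views. Only the handle's rear, at side crop (645,275), and the block top show. So I'll align from the felt positions and insert by force.

Call:
play_rows --targets "1 0 0.005 0.005 0;1 0 0.009 0.0104 0;1 0.003 0.009 0.0104 -0.004;1 0.007 0.009 0.0104 -0.004;1 0.01 0.009 0.0104 -0.004;1 0.012 0.009 0.0104 -0.004;1 0.012 0.009 0.0104 -0.004;1 0.012 0.009 0.0104 -0.004"

```text
clock: 12.05
tcp_pos: [0.6339, -0.0357, 0.0826]
orientation: [1.805, 2.571, 0.0]
contact_force: [-0.5, 0.3, -1.7]
grip_width: 0.0158
gripper_force: 78.4
```

```bash
cat > st.py <<'E'
from h import *
o=r.get_obs();M=R.from_rotvec(o['orientation']).as_matrix();yaw=.343;E=np.array([[np.cos(yaw),np.sin(yaw),0],[-np.sin(yaw),np.cos(yaw),0],[0,0,1]])
p=E@(o['tcp_pos']-[.5888,.0799,0]);print("t",round(o['clock'],2),"foot-frame tcp(mm)",np.round(p*1e3,1),"tip y~",round(p[1]*1e3+95,1),"F",np.round(E@o['contact_force'],1),"M",np.round(E@o['moment'],2),"yaw err",round(np.arctan2(M[1,0],M[0,0])-1.914,4),"z",np.round(E@M[:,2],3),"w",o['grip_width'])
E
python3 st.py
```

```text
t 12.05 foot-frame tcp(mm) [   3.6 -124.    82.6] tip y~ -29.0 F [-0.3  0.5 -1.7] M [-0.05 -0.02  0.04] yaw err 0.0032 z [ 0.  0. -1.] w 0.015844032954331302
```

Call:
play_rows --targets "1 0 -0.0014 0.0005 0.003;1 0.001 -0.0014 0.0005 0.003;1 0.002 -0.0014 0.0005 0.003;1 0.003 -0.0014 0.0005 0.003;1 0.004 -0.0014 0.0005 0.003;1 0.005 -0.0014 0.0005 0.003;1 0.006 -0.0014 0.0005 0.003;1 0.006 -0.0014 0.0005 0.003"

```text
clock: 12.72
tcp_pos: [0.6305, -0.0304, 0.0818]
orientation: [-1.809, -2.568, -0.0]
contact_force: [-0.7, 0.8, -2.0]
grip_width: 0.0163
gripper_force: 78.3
```

```bash
python3 st.py
```

```text
t 12.72 foot-frame tcp(mm) [   2.1 -117.9   81.8] tip y~ -22.9 F [-0.4  1.  -2. ] M [ 0.02 -0.   -0.04] yaw err 0.0001 z [-0.  0. -1.] w 0.01625766059784839
```

Call:
play_rows --targets "1 0.0007 0 0 0;1 0.0014 0 0 0;1 0.0021 0 0 0;1 0.0028 0 0 0;1 0.0035 0 0 0;1 0.004 0 0 0;1 0.004 0 0 0"

```text
clock: 13.3
tcp_pos: [0.6292, -0.0268, 0.0819]
orientation: [-1.809, -2.568, -0.0]
contact_force: [0.2, -0.4, -1.3]
grip_width: 0.0161
gripper_force: 78.3
```

```bash
python3 st.py
```

```text
t 13.3 foot-frame tcp(mm) [   2.1 -114.1   81.9] tip y~ -19.1 F [ 0.  -0.5 -1.3] M [ 0.04  0.01 -0.02] yaw err -0.0 z [-0.  0. -1.] w 0.016100969419734334
```

Call:
play_rows --targets "1 0.0007 0 0 0;1 0.0014 0 0 0;1 0.0021 0 0 0;1 0.0028 0 0 0;1 0.0035 0 0 0;1 0.004 0 0 0;1 0.004 0 0 0"

```text
clock: 13.88
tcp_pos: [0.6279, -0.0231, 0.0819]
orientation: [-1.809, -2.568, -0.0]
contact_force: [-0.5, 0.7, -1.4]
grip_width: 0.0156
gripper_force: 78.3
```

```bash
python3 st.py
```

```text
t 13.88 foot-frame tcp(mm) [   2.1 -110.1   81.9] tip y~ -15.1 F [-0.2  0.8 -1.4] M [-0.01  0.   -0.  ] yaw err -0.0 z [-0.  0. -1.] w 0.015636444979591792
```

Call:
play_rows --targets "1 0.0007 0 0 0;1 0.0014 0 0 0;1 0.0021 0 0 0;1 0.0028 0 0 0;1 0.0035 0 0 0;1 0.004 0 0 0;1 0.004 0 0 0"

```text
clock: 14.47
tcp_pos: [0.6275, -0.0227, 0.0824]
orientation: [1.81, 2.563, -0.002]
contact_force: [1.4, -6.9, -2.2]
grip_width: 0.0159
gripper_force: 78.3
```

```bash
python3 st.py
```

```text
t 14.47 foot-frame tcp(mm) [   1.9 -109.6   82.4] tip y~ -14.6 F [-1.  -6.9 -2.2] M [-1.66 -0.01  0.03] yaw err -0.0024 z [ 0.001 -0.004 -1.   ] w 0.015865076294763417
```

Call:
play_rows --targets "1 0.0007 0 0 0;1 0.0014 0 0 0;1 0.0021 0 0 0;1 0.0028 0 0 0;1 0.003 0 0 0;1 0.003 0 0 0"

```text
clock: 14.97
tcp_pos: [0.6268, -0.0209, 0.0826]
orientation: [1.811, 2.561, -0.003]
contact_force: [2.6, -9.2, -2.4]
grip_width: 0.0159
gripper_force: 78.3
```

```bash
python3 st.py
```

```text
t 14.97 foot-frame tcp(mm) [   1.9 -107.7   82.6] tip y~ -12.7 F [-0.7 -9.6 -2.4] M [-2.14  0.08 -0.02] yaw err -0.0032 z [ 0.002 -0.005 -1.   ] w 0.015943500802500357
```

Call:
play_rows --targets "1 0.001 0 0 0;1 0.002 0 0 0;1 0.003 0 0 0;1 0.004 0 0 0;1 0.005 0 0 0;1 0.006 0 0 0;1 0.007 0 0 0;1 0.008 0 0 0"

```text
clock: 15.63
tcp_pos: [0.6242, -0.0136, 0.0826]
orientation: [1.811, 2.561, -0.003]
contact_force: [3.3, -9.9, -2.1]
grip_width: 0.0162
gripper_force: 78.3
```

```bash
python3 st.py
```

```text
t 15.63 foot-frame tcp(mm) [   1.9 -100.    82.6] tip y~ -5.0 F [ -0.2 -10.4  -2.1] M [-2.34  0.01  0.06] yaw err -0.0035 z [ 0.002 -0.006 -1.   ] w 0.016177520036383758
```

Pin is moving steadily at about 10 N with no side load. Continuing.

Call:
play_rows --targets "1 0.001 0 0 0;1 0.002 0 0 0;1 0.003 0 0 0;1 0.004 0 0 0;1 0.005 0 0 0;1 0.006 0 0 0;1 0.007 0 0 0;1 0.008 0 0 0"

```text
clock: 16.3
tcp_pos: [0.6216, -0.006, 0.0826]
orientation: [1.811, 2.561, -0.003]
contact_force: [3.2, -9.3, -2.3]
grip_width: 0.0158
gripper_force: 78.3
```

Call:
play_rows --targets "1 0.001 0 0 0;1 0.002 0 0 0;1 0.003 0 0 0;1 0.004 0 0 0;1 0.005 0 0 0;1 0.006 0 0 0;1 0.007 0 0 0;1 0.008 0 0 0"

```text
clock: 16.97
tcp_pos: [0.6189, 0.0015, 0.0826]
orientation: [1.811, 2.561, -0.003]
contact_force: [4.1, -9.9, -1.9]
grip_width: 0.016
gripper_force: 78.3
```

```bash
python3 st.py
```

```text
t 16.97 foot-frame tcp(mm) [  2.  -83.9  82.6] tip y~ 11.1 F [  0.5 -10.7  -1.9] M [-2.33 -0.03 -0.04] yaw err -0.0035 z [ 0.002 -0.005 -1.   ] w 0.016040953827328466
```

Call:
play_rows --targets "1 0.001 0 0 0;1 0.002 0 0 0;1 0.003 0 0 0;1 0.004 0 0 0;1 0.005 0 0 0;1 0.006 0 0 0;1 0.007 0 0 0;1 0.008 0 0 0"

```text
clock: 17.63
tcp_pos: [0.6162, 0.0091, 0.0826]
orientation: [1.811, 2.561, -0.002]
contact_force: [3.5, -10.1, -1.5]
grip_width: 0.0155
gripper_force: 78.3
```

Call:
play_rows --targets "1 0.001 0 0 0;1 0.002 0 0 0;1 0.003 0 0 0;1 0.004 0 0 0;1 0.005 0 0 0;1 0.006 0 0 0;1 0.007 0 0 0;1 0.007 0 0 0"

```text
clock: 18.3
tcp_pos: [0.6138, 0.016, 0.0825]
orientation: [1.811, 2.561, -0.002]
contact_force: [2.9, -9.3, -2.7]
grip_width: 0.0162
gripper_force: 78.3
```

```bash
python3 st.py
```

```text
t 18.3 foot-frame tcp(mm) [  2.1 -68.5  82.5] tip y~ 26.5 F [-0.4 -9.8 -2.7] M [-2.11 -0.06 -0.01] yaw err -0.0032 z [ 0.002 -0.005 -1.   ] w 0.01616796722150623
```

Call:
play_rows --targets "1 0.001 0 0 0;1 0.002 0 0 0;1 0.003 0 0 0;1 0.004 0 0 0;1 0.005 0 0 0;1 0.005 0 0 0;1 0.005 0 0 0"

```text
clock: 18.88
tcp_pos: [0.6122, 0.0208, 0.0825]
orientation: [1.811, 2.561, -0.002]
contact_force: [3.1, -8.9, -1.9]
grip_width: 0.0158
gripper_force: 78.3
```

```bash
python3 st.py; python3 - <<'E'
from h import *
t=r.grab_frame("top")[:,:,::-1].copy();s=r.grab_frame("side")[:,:,::-1].copy()
cv2.imwrite("pics/top3.png",t);cv2.imwrite("pics/side3.png",s)
cv2.imwrite("pics/c4.png",np.hstack([crop(t,200,140,40,40,10),crop(s,310,150,40,40,10)]))
# predicted px of the trough: block +y face, end wall, head positions for travel 41,47.5,54 at bore axis
yw=.343;ex=np.array([np.cos(yw),np.sin(yw),0]);ey=np.array([-np.sin(yw),np.cos(yw),0]);o=np.array([.5888,.0799,.088])+.002*ex
for y in (22,71,77.5,84,87): print(y,np.round((proj("top",o+ey*y/1e3)[0]-[200,140]+.5)*10),np.round((proj("side",o+ey*y/1e3)[0]-[310,150]+.5)*10+[400,0]))
E
```

```text
t 18.88 foot-frame tcp(mm) [  2.1 -63.5  82.5] tip y~ 31.5 F [-0.1 -9.5 -1.9] M [-2.18 -0.07 -0.03] yaw err -0.0033 z [ 0.002 -0.005 -1.   ] w 0.015793097144822757
22 [334. 189.] [587. 238.]
71 [137. 263.] [515. 173.]
77.5 [111. 272.] [506. 164.]
84 [ 84. 282.] [497. 156.]
87 [ 72. 287.] [492. 152.]
```

View pics/c4.png

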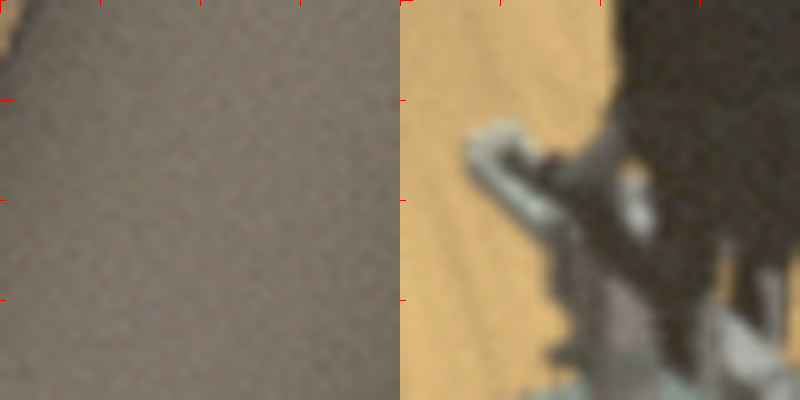

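Side crop: the pin's dark head sits in the trough at about (510,160), matching the prediction for 47 mm (506,164), short of the end wall at (492,152). Withdrawing.

Call:
play_rows --targets "1 -0.006 0 0 0;1 -0.014 0 0 0;1 -0.024 0 0 0;1 -0.034 0 0 0;1 -0.045 0 0 0;1 -0.056 0 0 0;1 -0.068 0 0 0;1 -0.08 0 0 0"

```text
clock: 19.65
tcp_pos: [0.638, -0.052, 0.0819]
orientation: [1.81, 2.568, -0.0]
contact_force: [0.3, -0.5, -2.1]
grip_width: 0.016
gripper_force: 78.3
```

Call:
play_rows --targets "1 -0.006 0 0 0;1 -0.006 0 -0.01 0;1 -0.006 0 -0.02 0"

```text
clock: 19.9
tcp_pos: [0.6392, -0.0566, 0.1021]
orientation: [-1.81, -2.566, 0.001]
contact_force: [-0.7, 1.0, -1.4]
grip_width: 0.0163
gripper_force: 78.3
```

```bash
python3 st.py; python3 go.py .4882 -.284 .06 1.18
```

```text
t 19.9 foot-frame tcp(mm) [   1.5 -145.5  102.1] tip y~ -50.5 F [-0.3  1.2 -1.4] M [ 0.03 -0.01  0.02] yaw err -0.0011 z [-0.001  0.001 -1.   ] w 0.016337743556990306
shift [-0.1636 -0.2185  0.0423] spin 0.733 tcp [ 0.6392 -0.0566  0.1021] zdir [-0.002  0.    -1.   ] t 19.9 F [-0.71  1.   -1.39]
```

Call:
play_rows --targets "1 -0.02 -0.027 0 0.08;1 -0.042 -0.056 0 0.18;1 -0.065 -0.086 0 0.28;1 -0.088 -0.117 0.01 0.38;1 -0.11 -0.147 0.02 0.48;1 -0.132 -0.176 0.03 0.58;1 -0.15 -0.2 0.035 0.67;1 -0.163 -0.217 0.04 0.733"

```text
clock: 20.57
tcp_pos: [0.4886, -0.2846, 0.0628]
orientation: [2.615, 1.74, 0.001]
contact_force: [0.5, -0.5, -1.6]
grip_width: 0.0161
gripper_force: 78.4
```

Call:
play_rows --targets "1 0 0 0 0;1 0 0 0 0;1 0 0 0 0"

```text
clock: 20.82
tcp_pos: [0.4915, -0.2815, 0.0627]
orientation: [2.607, 1.752, 0.003]
contact_force: [0.4, 0.5, -1.6]
grip_width: 0.0161
gripper_force: 78.4
```

```bash
python3 go.py .4882 -.284 .0075 1.18
```

```text
shift [-0.0037 -0.0022  0.0552] spin 0.003 tcp [ 0.4915 -0.2815  0.0627] zdir [ 0.002  0.001 -1.   ] t 20.8167 F [ 0.45  0.48 -1.57]
```

Call:
play_rows --targets "1 -0.004 -0.002 0.015 0;1 -0.004 -0.002 0.03 0;1 -0.004 -0.002 0.042 0;1 -0.004 -0.002 0.05 0;1 -0.004 -0.002 0.054 0;1 -0.004 -0.002 0.056 0;1 -0.004 -0.002 0.057 0;1 -0.004 -0.002 0.057 0"

```text
clock: 21.48
tcp_pos: [0.4871, -0.2846, 0.0059]
orientation: [-2.608, -1.749, -0.002]
contact_force: [-3.0, 3.1, 7.0]
grip_width: 0.0157
gripper_force: 79.6
```

Down on the mat, as at the grasp. Opening slowly, then rising.

Call:
play_rows --targets "0.6 0 0 0 0;0.4 0 0 -0.001 0;0.2 0 0 -0.001 0;0 0 0 -0.001 0;-0.2 0 0 -0.001 0;-0.2 0 0 -0.001 0;-0.2 0 0 -0.001 0"

```text
clock: 22.07
tcp_pos: [0.4867, -0.2857, 0.0058]
orientation: [-2.61, -1.749, 0.0]
contact_force: [-0.5, -0.3, 0.1]
grip_width: 0.0514
gripper_force: 0.0
```

Call:
play_rows --targets "-0.2 0 0 -0.01 0;-0.2 0 0 -0.03 0;-0.2 0 0 -0.06 0;-0.2 0 0 -0.1 0;-0.2 -0.03 0 -0.13 0;-0.2 -0.07 0 -0.15 0;-0.2 -0.11 0 -0.17 0;-0.2 -0.14 0 -0.17 0"

```text
clock: 22.73
tcp_pos: [0.434, -0.418, 0.1805]
orientation: [2.605, 1.746, 0.004]
contact_force: [0.2, -1.4, 0.3]
grip_width: 0.0515
gripper_force: 0.0
```

Call:
play_rows --targets "-0.2 -0.03 0 0 0;-0.2 -0.06 0 0 0;-0.2 -0.06 0 0 0;-0.2 -0.06 0 0 0;-0.2 -0.06 0 0 0"

```text
clock: 23.15
tcp_pos: [0.4108, -0.4701, 0.1761]
orientation: [-2.609, -1.748, -0.001]
contact_force: [0.0, 0.7, -0.3]
grip_width: 0.0513
gripper_force: 0.0
```

```bash
python3 - <<'E'
from h import *
t=r.grab_frame("top")[:,:,::-1].copy();s=r.grab_frame("side")[:,:,::-1].copy()
cv2.imwrite("pics/top4.png",t);cv2.imwrite("pics/side4.png",s)
cv2.imwrite("pics/c5.png",np.vstack([np.hstack([crop(t,190,110),crop(t,335,165)]),np.hstack([crop(s,290,140),crop(s,280,235)])]))
yw=.343;ex=np.array([np.cos(yw),np.sin(yw),0]);ey=np.array([-np.sin(yw),np.cos(yw),0]);o=np.array([.5888,.0799,.088])+.002*ex
for y in (71,77.5,84,87): print(y,np.round((proj("top",o+ey*y/1e3)[0]-[190,110]+.5)*4))
E
```

```text
71 [ 95. 225.]
77.5 [ 84. 229.]
84 [ 74. 233.]
87 [ 69. 235.]
```

View pics/c5.png

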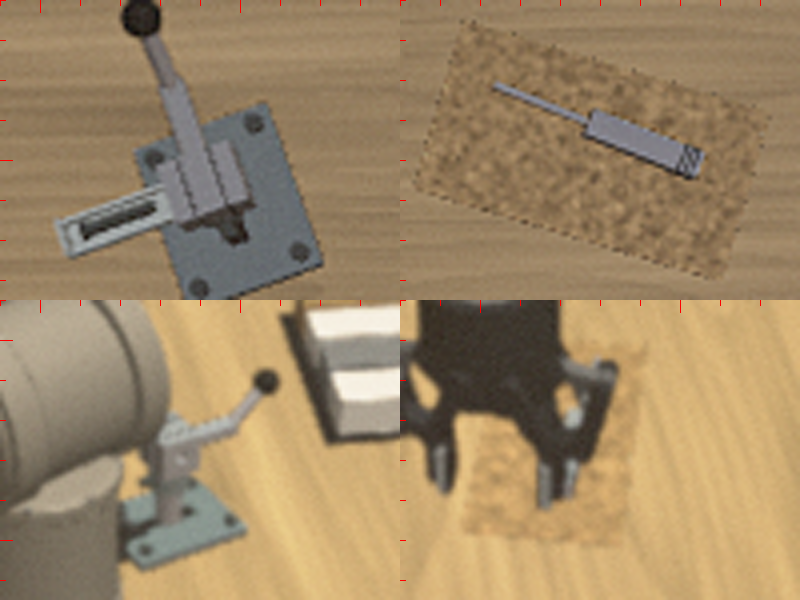

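Final check: the pin lies in the trough, clear of the block. Its head end is at top crop x≈80 and the end wall's inner face at ≈69, so travel is about 48–50 mm. The punch lies flat on the cork at (495–700, 85–175), and the gripper is clear of it. Handing in.

```bash
python3 -c "
from bench import r;print(r.hand_in())"
```

```text
the job is handed in; nothing more can be done
None
```

I pushed the pin out into its catch trough at about 10 N and laid the punch back flat on the cork mat; the job is handed in, but the hand-in gave no pass or fail. From the pictures the pin travelled about 48–50 mm, inside the 41–54 mm window, and the whole run took about 23 s.

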